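Hang the dough cutter on the safety hook

ROBOT

A 6-joint arm with a two-finger parallel gripper is mounted at the origin on a cart in front of the work surface, level with it; the furniture and walls round the work are solid. World frame = base frame: x ahead of the robot, y to its left, z up, the work surface at z = 0. Lengths are in m, angles in rad, forces in N, time in s.
With the tool pointing down it reaches from about 0.35 to 0.85 m from the base axis. Payload 8.1 kg.
Tool frame: the origin (TCP) lies at the centre of the arm's flange, where the gripper is bolted on; the fingertips stand 186 mm ahead of it and the grasp point (between the pads) lies 167 mm ahead of it; z points along the fingers, y is the line along which they close (so a half turn about z gives the same grasp; the last joint's range is limited). The gripper opens to 93 mm and grips with 3 to 60 N. Pads are 15 mm wide; open, the fingers measure 128 mm over their backs; the gripper's body (75 mm by 188 mm) begins 65 mm behind the grasp point.
Start: joints at [-1.286, 0.13, 1.488, -0, 1.523, -0.085], TCP at [0.217, -0.559, 0.405] pointing down, gripper open.
Joint ranges: [-2.96, 2.96], [-0.89, 2.26], [0.02, 2.5], [-1.34, 4.48], [0, 2.73], [-2.66, 2.66]. Speed limits (rad/s): [2.39, 2.39, 2.79, 3.14, 3.14, 3.14].

INTERFACE

Orientations are given as a rotation vector (axis times angle).
In Python, from plant import read_state, read_camera, camera_params, robot gives the robot as it stands.
- The arm moves only by the tool carry_out, never from a script. Its argument "targets" is a list of rows, each an object of numbers: "hand": the opening in per cent of the stroke, from 0 (shut) to 100 (fully open); "x", "y", "z": the shift along the tool's x, y, z in m; "ax", "ay", "az": the turn, a rotation vector about the tool's x, y, z in rad. In form: [{"hand": .., "x": .., "y": .., "z": .., "ax": .., "ay": .., "az": ..}, ...]. A call has 1 to 8 rows; each row is the pose to reach, as a shift and turn from the pose commanded when the call began, along the tool's axes at that moment; what a row does not reach only later rows make up. A row lasts 1/8 s, in which the tool goes at most 62.5 mm and 10.7 degrees, less where a joint would pass 70% of its speed; a pose out of reach is approached as far as the arm can. A call with a gripper value outside its range is refused whole. The fingers move at their own pace and stop on an object; "newtons" is the grip in N (left out, the last holds). Time passes only in rows, so rows that repeat a pose let the fingers close. It gives the time, the measured TCP pose, the force, the opening and the grip force at its end, in the units of the state.
- read_state(): the state, without advancing time (a new reading comes with each control period).
- read_camera(name): name is "scene" or "top"; returns (picture, depth): 420x560x3 uint8, blue, green, red; 420x560 float32, m along the optical axis (not along the pixel's ray), 0 where there is no reading.
- camera_params(name): a dict with "fx", "fy", "cx", "cy" (pixels), "position" and "rotation" of the camera in the world. Camera axes: x right, y up, looking along -z (the intrinsics and any distortion apply to the point x, -y, -z); pixel columns grow to the right and rows downward; lengths in m; the calibration is good to about 2 mm. A picture is of the moment at which its call begins. camera_params takes no time and is no camera call.
- robot.close_job(): hands the job in; it is judged then, once.
The state is a dict: "t": time; "q": joint angles; "dq": joint speeds; "joint_torque": joint torques, N m; "tool_pos": TCP position; "orientation": TCP orientation; "force": force on the tool from outside, world axes, zero at the start; "wrist_torque": the same for the moment, N m; "opening": finger opening in m; "gripper_force": force on a finger pad.
Only numpy, scipy, OpenCV 4.12 (cv2) and the standard library are available. Lean on these libraries where they do the work, as an engineer would, in place of code of your own. Each camera call takes 0.05 s, during which the arm holds its last target. There are 200 camera calls.

TASK

Take the dough cutter out of its draining block and hang it on the safety hook: pass the hole in its blade over the peg, let the blade down until it rests on the peg, and slide it in so that it lifts the hanging brass flap and the flap drops shut behind it. Before you let go, tug the cutter lightly back towards the peg's tip until you feel the flap stop it, then leave it hanging from the peg. Work gently: do not force the hook, do not drop the blade onto the peg, and leave the honey jar, the salt shaker and the glass where they stand.

Things in the scene. Friction and masses are not known exactly. Their poses are not given: they have to be found in the camera images.
- cutter_handle (a point): centre of the wooden grip bar of the dough cutter (loose, about 0.3 kg): bar 26 mm thick (x), 132 long (y), 32 high (z), its top 16 mm above this point. Below it an upright steel blade 4 mm thick (x), 150 wide (y), 117 high; its lower edge is 128 mm below this point. z up, x square to the blade; a half turn makes no difference. Starts upright in the block's middle slot.
- cutter_eye (a point): centre of the round hanging hole through the blade, 32 mm wide, on the blade's middle line, 52 mm below the centre of the grip bar and 76 mm above the blade's lower edge; its axis is x. 20 mm of blade lie between the hole's upper edge and the grip bar.
- block: fixed draining block of light wood, 85 x 176 x 58 mm (x, y, z), origin at the centre of its underside. Three slots along y, 7 mm wide, 22 mm apart, floor 14 mm up, walls up to 58 mm. The cutter stands in the middle slot.
- stand: safety hook, fixed: dark round foot, upright steel column; origin on the worktop at the column's axis. A black cross clamp on the column (top 10 mm over the peg's axis) holds a round level steel peg, 9 mm thick, that points along the stand's -x at y = 0. A black stop collar, 22 mm wide, sits on the peg; nothing stands higher. The hook bears at most 20 N from the cutter.
- peg_tip (a point): NOMINAL place of the flap's hinge at the peg's tip, on the peg's axis (x -78, y 0, z 165 mm in the stand's frame; same axes). Column and clamp are set by hand and NOT measured: the true tip lies up to 7 mm higher or lower and up to 6 mm further out or in; find it by feel (or eye). The peg ends 5 mm beyond the hinge; the collar's front face is 31.5 mm behind the hinge.
- keeper (a joint): angle (rad) of the brass flap hung from the hinge: 10 mm wide, 3 thick, reaching 36 mm below the peg's axis, 45 g. 0: hanging (shut), a stop keeps it from swinging outwards; it swings freely inwards and up, to 1.45. A blade resting on the peg lifts it to about 0.7 and it drops behind the blade in the last 4 mm before the collar; a blade carried over 5 mm above the peg keeps it caught.
- honey: bystander: honey jar with a red lid, 65 mm wide, 100 mm high; origin at the centre of its underside
- salt: bystander: salt shaker with a grey cap, 44 mm wide, 90 mm high; origin at the centre of its underside
- glass: bystander: drinking glass, 80 mm wide, 91 mm high; origin at the centre of its underside

How it is judged:
On the way, in this order (a step that is already met when the one before it is completed fails the run):
1. the cutter is held clear above its block (z of cutter_handle in the frame of block above 0.195 m and contact force between the fingers and cutter above 0.5 N), for 0.1 s.
2. the cutter, still held, is on the peg and the flap has dropped shut behind it (x of cutter_eye in the frame of keeper between 0.0015 and 0.034 m and y of cutter_eye in the frame of keeper between -0.008 and 0.008 m and z of cutter_eye in the frame of keeper between -0.02 and 0.003 m and value of joint keeper below 0.08 rad and contact force between the fingers and cutter above 0.5 N), for 0.2 s.
3. the held cutter is tugged against the shut flap with at least 1.5 N (all of step 2 and contact force between cutter and keeper above 1.5 N), for 0.2 s.
At the end, for the whole second after the job is handed in: The cutter hangs by its hole from the peg, between the shut flap (within 0.08 rad of hanging straight down) and the collar, grip up within 0.25 rad, at rest (under 0.03 m/s) and let go (x of cutter_eye in the frame of keeper between 0.0015 and 0.034 m and y of cutter_eye in the frame of keeper between -0.008 and 0.008 m and z of cutter_eye in the frame of keeper between -0.02 and 0.003 m and value of joint keeper below 0.08 rad and angle between cutter_handle's own z axis and vertical below 0.25 rad and contact force between cutter and stand above 0.5 N and linear speed of cutter below 0.03 m/s and contact force between the fingers and cutter below 0.05 N); the robot touches nothing.
It fails at once if the cutter presses or pulls on the hook (peg, collar, flap) with more than 20 N (contact force between cutter and stand above 20 N).
It fails at once if the cutter is dropped: it moves faster than 0.25 m/s while nobody holds it (a fall of about 3 mm) (linear speed of cutter above 0.25 m/s and contact force between the fingers and cutter below 0.05 N).
It fails at once if the honey jar, the salt shaker or the glass is moved by more than 15 mm (distance of any of honey, salt, glass from where it was at the start of the episode above 0.015 m).
It also fails if it takes over 61 s, if anything falls off the work surface, if the arm or the gripper's body presses on something with over 40 N, if the wrist force passes 120 N, or if a joint passes its speed limit or range.

## Working session

There is one attempt and no reset: what is moved stays moved. The work goes in short steps, Python scripts to look and compute and a tool call to move; the robot and the scene stay as the last step left them, time stands still between calls to the robot, and variables do not carry over. Pictures are saved under pics/ and viewed, at most 10 in all, crops included, and the job is handed in when it is done.

Besides the shell and the picture viewer there is one more tool, called after ">>>" as name(argument=value, ...) on one line, values as JSON. carry_out: Moves the arm, as the interface text tells. Its arguments: {"type":"object","properties":{"targets":{"type":"array","items":{"type":"object","properties":{"hand":{"type":"number"},"x":{"type":"number"},"y":{"type":"number"},"z":{"type":"number"},"ax":{"type":"number"},"ay":{"type":"number"},"az":{"type":"number"}}}},"newtons":{"type":"number"}},"required":["targets"]}

```bash
mkdir -p pics
cat > h.py <<'E'
import numpy as np, cv2
from plant import read_state, read_camera, camera_params, robot
def cam(n):
    p=camera_params(n); return p
def back(p,u,v,d):
    c=np.array([(u-p['cx'])/p['fx']*d, -(v-p['cy'])/p['fy']*d, -d])
    R=np.array(p['rotation']).reshape(3,3)
    return R@c+np.array(p['position'])
def proj(p,X):
    R=np.array(p['rotation']).reshape(3,3)
    c=R.T@(np.array(X)-np.array(p['position']))
    return p['cx']+p['fx']*c[0]/-c[2], p['cy']-p['fy']*c[1]/-c[2]
E
python3 - <<'E'
from h import *
for n in ("scene","top"):
    im,d=read_camera(n); cv2.imwrite(f"pics/{n}0.png",im); np.save(f"{n}0.npy",d); print(camera_params(n), d.min(),d.max())
s=read_state(); print(s)
E
```

```text
{'fx': 492.73591435326085, 'fy': 492.73591435326085, 'cx': 274.2984138159222, 'cy': 210.90771066991869, 'position': array([-0.17482915,  0.76711267,  0.75940314]), 'rotation': array([ 0.50207947, -1.20346945, -2.06735143])} 0.0 1.7560459
{'fx': 397.1847381777171, 'fy': 397.1847381777171, 'cx': 279.14455948716113, 'cy': 214.51768472448038, 'position': array([0.48163848, 0.00464191, 0.99859271]), 'rotation': array([ 0.14583193, -0.13321868, -1.59680616])} 0.0 1.8444692
{'t': 0.1, 'q': array([-1.28639981e+00,  1.31090469e-01,  1.48918070e+00, -1.18886163e-05,
        1.52299981e+00, -8.53899365e-02]), 'dq': array([-2.75978886e-04,  4.72591171e-05, -1.61848906e-03, -2.74201826e-04,
       -2.36715828e-03, -5.07794861e-04]), 'joint_torque': array([ 2.35297201e-03, -5.61340427e+01, -4.93094838e+01,  7.72373937e-02,
        2.91246304e-02, -1.62141907e-05]), 'tool_pos': array([ 0.21681539, -0.55923234,  0.40378354]), 'orientation': array([-3.08640641e+00, -5.77249452e-01,  2.80300081e-04]), 'force': array([ 0.41890507, -0.68673107, -0.16668697]), 'wrist_torque': array([-0.0428912 , -0.03116842, -0.0283485 ]), 'gripper_force': 0.0, 'opening': 0.09274851498010969}
```

View pics/scene0.png

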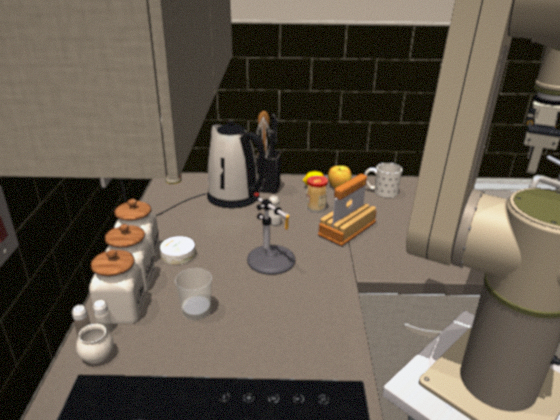

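View pics/top0.png

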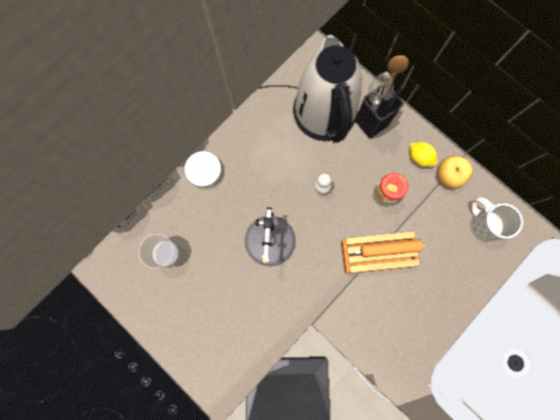

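The scene view shows the stand at about (270,235) with the flap at (286,222), and the cutter at (350,195). In the top view the handle bar runs from (362,250) to (422,244), and the peg from about (268,215) to (266,258). I'll take enlarged crops next.

```bash
sed -i "s/R=np.array(p\['rotation'\]).reshape(3,3)/R=cv2.Rodrigues(np.array(p['rotation']))[0]/" h.py
python3 - <<'E'
from h import *
t=cv2.imread("pics/top0.png"); s=cv2.imread("pics/scene0.png")
a=cv2.resize(t[195:285,235:335],None,fx=4,fy=4,interpolation=2); 
b=cv2.resize(t[215:285,335:435],None,fx=4,fy=4,interpolation=2)
c=cv2.resize(s[175:275,235:335],None,fx=4,fy=4,interpolation=2)
out=np.zeros((600,800,3),np.uint8)
out[:360,:400]=a; out[:280,400:]=b; 
out[300:600,400:]=c[:300]
cv2.imwrite("pics/crop1.png",out)
p=camera_params("top"); d=np.load("top0.npy")
# bar top points by depth
v,u=np.mgrid[225:275,335:435]
P=np.array([back(p,uu,vv,d[vv,uu]) for uu,vv in zip(u.ravel(),v.ravel()) if d[vv,uu]>0])
m=P[:,2]>0.12; Q=P[m]; print(m.sum(), np.percentile(Q[:,2],[5,50,95]))
r=cv2.minAreaRect(Q[:,:2].astype(np.float32)); print("bar",r, cv2.boxPoints(r))
m=(P[:,2]>0.045)&(P[:,2]<0.065); r=cv2.minAreaRect(P[m][:,:2].astype(np.float32)); print("block",r,cv2.boxPoints(r))
v,u=np.mgrid[195:275,235:310]
K=[(uu,vv,*back(p,uu,vv,d[vv,uu])) for uu,vv in zip(u.ravel(),v.ravel()) if d[vv,uu]>0]
K=np.array(K)
for k in K[K[:,4]>0.14]: print(np.round(k,3).tolist())
m=(K[:,4]>0.008)&(K[:,4]<0.05);print("foot",cv2.minEnclosingCircle(K[m][:,2:4].astype(np.float32)),m.sum())
E
```

```text
799 [0.14456501 0.15679746 0.15979494]
bar ((0.5541266798973083, -0.22946858406066895), (0.0263004619628191, 0.14986614882946014), 4.043854236602783) [[ 0.53572494 -0.15564942]
 [ 0.54629344 -0.30514246]
 [ 0.5725284  -0.30328774]
 [ 0.5619599  -0.1537947 ]]
block ((0.5543588995933533, -0.23090483248233795), (0.08101996779441833, 0.1731175184249878), 4.182133197784424) [[ 0.5076443  -0.14753082]
 [ 0.5202693  -0.3201874 ]
 [ 0.6010735  -0.31427884]
 [ 0.5884485  -0.14162228]]
[267.0, 207.0, 0.648, 0.035, 0.166]
[268.0, 207.0, 0.647, 0.032, 0.169]
[269.0, 207.0, 0.648, 0.03, 0.165]
[270.0, 207.0, 0.647, 0.028, 0.168]
[271.0, 207.0, 0.647, 0.026, 0.166]
[267.0, 208.0, 0.646, 0.035, 0.163]
[268.0, 208.0, 0.646, 0.033, 0.164]
[269.0, 208.0, 0.645, 0.03, 0.167]
[270.0, 208.0, 0.645, 0.028, 0.165]
[271.0, 208.0, 0.646, 0.026, 0.164]
[267.0, 209.0, 0.644, 0.035, 0.165]
[268.0, 209.0, 0.644, 0.033, 0.165]
[269.0, 209.0, 0.643, 0.03, 0.168]
[270.0, 209.0, 0.643, 0.028, 0.166]
[271.0, 209.0, 0.643, 0.026, 0.167]
[267.0, 210.0, 0.642, 0.035, 0.163]
[268.0, 210.0, 0.641, 0.033, 0.167]
[269.0, 21
[... 12094 characters left out ...]
 0.039, 0.167]
[267.0, 259.0, 0.537, 0.037, 0.165]
[268.0, 259.0, 0.537, 0.035, 0.163]
[263.0, 260.0, 0.535, 0.046, 0.167]
[264.0, 260.0, 0.535, 0.044, 0.164]
[265.0, 260.0, 0.535, 0.041, 0.169]
[266.0, 260.0, 0.535, 0.039, 0.168]
[267.0, 260.0, 0.535, 0.037, 0.167]
[268.0, 260.0, 0.535, 0.035, 0.164]
[264.0, 261.0, 0.533, 0.044, 0.167]
[265.0, 261.0, 0.533, 0.042, 0.165]
[266.0, 261.0, 0.533, 0.039, 0.167]
[267.0, 261.0, 0.533, 0.037, 0.166]
[268.0, 261.0, 0.533, 0.035, 0.165]
[264.0, 262.0, 0.531, 0.044, 0.164]
[265.0, 262.0, 0.531, 0.042, 0.165]
[266.0, 262.0, 0.531, 0.04, 0.163]
[267.0, 262.0, 0.531, 0.038, 0.163]
foot ((0.5941638946533203, 0.03476858511567116), 0.06338926404714584) 1583
```

View pics/crop1.png

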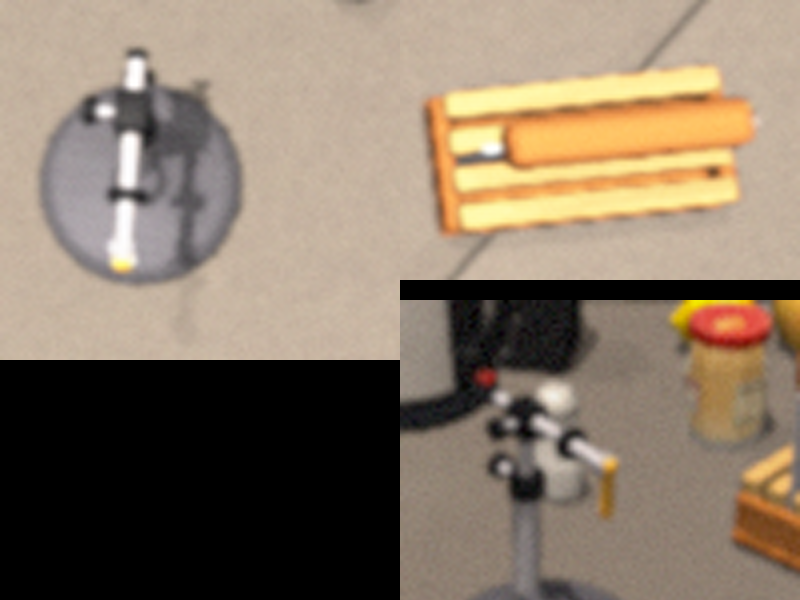

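The peg's axis lies at z≈0.1625, taken from the peg top at 0.167 and the clamp top at 0.1725. The collar's front face is at x≈0.567, which puts the hinge at about (0.5355, 0.040), and the stand's yaw is about -0.085. The bar's centre is (0.554, -0.2295), its top is at 0.158 as expected, and its yaw is 0.072.

```bash
cat >> h.py <<'E'
from scipy.spatial.transform import Rotation as Ro
def plan(gp,yaw):
    "grasp point gp and yaw of tool y (world) -> shift/turn in tool axes"
    s=read_state(); R=Ro.from_rotvec(s['orientation'])
    y=np.array([np.cos(yaw),np.sin(yaw),0]); z=np.array([0,0,-1.]); T=Ro.from_matrix(np.c_[np.cross(y,z),y,z])
    tcp=np.array(gp)+[0,0,.167]
    print("t",round(s['t'],2),"tcp",s['tool_pos'].round(4),"shift",R.inv().apply(tcp-s['tool_pos']).round(4),"turn",(R.inv()*T).as_rotvec().round(4),
      "F",s['force'].round(2),"M",s['wrist_torque'].round(2),"op",round(s['opening'],4),"g",round(s['gripper_force'],1))
E
python3 -c "
from h import *
plan([.554,-.2295,.235],.072)"
```

```text
t 0.1 tcp [ 0.2168 -0.5592  0.4038] shift [ 0.4336 -0.1856  0.0022] turn [-1.400e-03 -1.200e-03 -1.273e+00] F [ 0.42 -0.69 -0.17] M [-0.04 -0.03 -0.03] op 0.0927 g 0.0
```

>>> carry_out(targets=[{"hand": 100,"x": 0.055,"y": -0.023,"z": 0,"az": -0.16},{"hand": 100,"x": 0.108,"y": -0.046,"z": 0,"az": -0.32},{"hand": 100,"x": 0.163,"y": -0.07,"z": 0,"az": -0.48},{"hand": 100,"x": 0.217,"y": -0.093,"z": 0,"az": -0.64},{"hand": 100,"x": 0.271,"y": -0.116,"z": 0,"az": -0.8},{"hand": 100,"x": 0.325,"y": -0.14,"z": 0,"az": -0.96},{"hand": 100,"x": 0.38,"y": -0.163,"z": 0,"az": -1.12},{"hand": 100,"x": 0.4336,"y": -0.1856,"z": 0.001,"ax": -0.0014,"ay": -0.0012,"az": -1.273}], newtons=30)

```text
schema error: expected keys hand, x, y, z, ax, ay, az
```

```bash
python3 -c "
from h import *
plan([.554,-.2295,.146],.072)"
```

```text
t 0.1 tcp [ 0.2168 -0.5592  0.4038] shift [ 0.4336 -0.1854  0.0912] turn [-1.400e-03 -1.200e-03 -1.273e+00] F [ 0.42 -0.69 -0.17] M [-0.04 -0.03 -0.03] op 0.0927 g 0.0
```

>>> carry_out(targets=[{"hand": 100,"x": 0.055,"y": -0.023,"z": 0,"ax": 0,"ay": 0,"az": -0.16},{"hand": 100,"x": 0.108,"y": -0.046,"z": 0,"ax": 0,"ay": 0,"az": -0.32},{"hand": 100,"x": 0.163,"y": -0.07,"z": 0,"ax": 0,"ay": 0,"az": -0.48},{"hand": 100,"x": 0.217,"y": -0.093,"z": 0,"ax": 0,"ay": 0,"az": -0.64},{"hand": 100,"x": 0.271,"y": -0.116,"z": 0,"ax": 0,"ay": 0,"az": -0.8},{"hand": 100,"x": 0.325,"y": -0.14,"z": 0,"ax": 0,"ay": 0,"az": -0.96},{"hand": 100,"x": 0.38,"y": -0.163,"z": 0,"ax": 0,"ay": 0,"az": -1.12},{"hand": 100,"x": 0.4336,"y": -0.1856,"z": 0.001,"ax": -0.0014,"ay": -0.0012,"az": -1.273}], newtons=30)

```text
t: 1.1
tool_pos: [0.5552, -0.228, 0.4035]
orientation: [2.133, 2.305, -0.002]
force: [-0.5, -1.5, 0.1]
opening: 0.0932
gripper_force: 0.0
```

```bash
python3 -c "
from h import *
plan([.554,-.2295,.146],.072)"
```

```text
t 1.1 tcp [ 0.5552 -0.228   0.4035] shift [-0.0012 -0.0013  0.0905] turn [0.0001 0.0016 0.0052] F [-0.55 -1.54  0.08] M [-0.11 -0.09  0.01] op 0.0932 g 0.0
```

>>> carry_out(targets=[{"hand": 100,"x": 0,"y": 0,"z": 0.02,"ax": 0,"ay": 0,"az": 0},{"hand": 100,"x": 0,"y": 0,"z": 0.05,"ax": 0,"ay": 0,"az": 0},{"hand": 100,"x": 0,"y": 0,"z": 0.075,"ax": 0,"ay": 0,"az": 0},{"hand": 100,"x": 0,"y": 0,"z": 0.09,"ax": 0,"ay": 0,"az": 0},{"hand": 100,"x": 0,"y": 0,"z": 0.09,"ax": 0,"ay": 0,"az": 0}])

```text
t: 1.72
tool_pos: [0.5532, -0.2301, 0.312]
orientation: [-2.141, -2.297, 0.003]
force: [-0.9, -0.9, 0.5]
opening: 0.093
gripper_force: 0.0
```

```bash
python3 -c "
from h import *
plan([.554,-.2295,.146],.072)"
```

```text
t 1.73 tcp [ 0.5532 -0.2301  0.312 ] shift [ 0.0006  0.0009 -0.001 ] turn [-0.0025  0.0001 -0.0014] F [-0.87 -0.88  0.54] M [-0.06 -0.13  0.  ] op 0.093 g 0.0
```

>>> carry_out(targets=[{"hand": 0,"x": 0,"y": 0,"z": -0.001,"ax": 0,"ay": 0,"az": 0},{"hand": 0,"x": 0,"y": 0,"z": -0.001,"ax": 0,"ay": 0,"az": 0},{"hand": 0,"x": 0,"y": 0,"z": -0.001,"ax": 0,"ay": 0,"az": 0},{"hand": 0,"x": 0,"y": 0,"z": -0.001,"ax": 0,"ay": 0,"az": 0},{"hand": 0,"x": 0,"y": 0,"z": -0.001,"ax": 0,"ay": 0,"az": 0},{"hand": 0,"x": 0,"y": 0,"z": -0.001,"ax": 0,"ay": 0,"az": 0},{"hand": 0,"x": 0,"y": 0,"z": -0.001,"ax": 0,"ay": 0,"az": 0},{"hand": 0,"x": 0,"y": 0,"z": -0.001,"ax": 0,"ay": 0,"az": 0}], newtons=25)

```text
t: 2.72
tool_pos: [0.5541, -0.2298, 0.3147]
orientation: [2.139, 2.299, -0.001]
force: [0.4, 0.7, -0.4]
opening: 0.0261
gripper_force: 25.0
```

```bash
python3 -c "
from h import *
plan([.554,-.2295,.146],.072)"
```

```text
t 2.73 tcp [ 0.5541 -0.2298  0.3147] shift [ 0.0003 -0.0001  0.0017] turn [0.0003 0.0016 0.    ] F [ 0.44  0.69 -0.35] M [-0.06 -0.16 -0.11] op 0.0261 g 25.0
```

Gripped at 26.1 mm, which matches the bar's thickness. Lifting straight up.

>>> carry_out(targets=[{"hand": 0,"x": 0,"y": 0,"z": -0.01,"ax": 0,"ay": 0,"az": 0},{"hand": 0,"x": 0,"y": 0,"z": -0.03,"ax": 0,"ay": 0,"az": 0},{"hand": 0,"x": 0,"y": 0,"z": -0.055,"ax": 0,"ay": 0,"az": 0},{"hand": 0,"x": 0,"y": 0,"z": -0.085,"ax": 0,"ay": 0,"az": 0},{"hand": 0,"x": 0,"y": 0,"z": -0.115,"ax": 0,"ay": 0,"az": 0},{"hand": 0,"x": 0,"y": 0,"z": -0.14,"ax": 0,"ay": 0,"az": 0},{"hand": 0,"x": 0,"y": 0,"z": -0.155,"ax": 0,"ay": 0,"az": 0},{"hand": 0,"x": 0,"y": 0,"z": -0.16,"ax": 0,"ay": 0,"az": 0}])

```text
t: 3.72
tool_pos: [0.5541, -0.2296, 0.4764]
orientation: [2.138, 2.297, -0.001]
force: [-0.0, 0.0, -3.5]
opening: 0.0261
gripper_force: 25.0
```

```bash
python3 -c "
from h import *
plan([.505-.015,.0427,.3077],-.085)"
```

```text
t 3.73 tcp [ 0.5541 -0.2296  0.4764] shift [ 0.2762 -0.0443  0.0008] turn [0.0023 0.0026 0.157 ] F [-0.    0.   -3.54] M [-0.06 -0.08 -0.09] op 0.0261 g 25.0
```

>>> carry_out(targets=[{"hand": 0,"x": 0.02,"y": -0.004,"z": 0,"ax": 0,"ay": 0,"az": 0.01},{"hand": 0,"x": 0.06,"y": -0.01,"z": 0,"ax": 0,"ay": 0,"az": 0.034},{"hand": 0,"x": 0.11,"y": -0.018,"z": 0,"ax": 0,"ay": 0,"az": 0.062},{"hand": 0,"x": 0.16,"y": -0.026,"z": 0,"ax": 0,"ay": 0,"az": 0.09},{"hand": 0,"x": 0.21,"y": -0.034,"z": 0,"ax": 0,"ay": 0,"az": 0.12},{"hand": 0,"x": 0.25,"y": -0.04,"z": 0,"ax": 0,"ay": 0,"az": 0.142},{"hand": 0,"x": 0.277,"y": -0.044,"z": 0,"ax": 0.002,"ay": 0.002,"az": 0.157},{"hand": 0,"x": 0.277,"y": -0.044,"z": 0,"ax": 0.002,"ay": 0.002,"az": 0.157}])

```text
t: 4.72
tool_pos: [0.4891, 0.0458, 0.4731]
orientation: [-2.308, -2.127, 0.003]
force: [0.1, -0.8, -2.9]
opening: 0.026
gripper_force: 25.0
```

Run:
```python
from h import *
plan([.49,.044,.2145+.0057],-.085)
im,d=read_camera("scene"); p=camera_params("scene")
cv2.imwrite("pics/s2.png",cv2.resize(im[130:290,200:400],None,fx=4,fy=4,interpolation=2)[:600])
```

```text
t 4.72 tcp [0.4891 0.0458 0.4731] shift [-0.0018  0.0013  0.0859] turn [-0.0034 -0.0007  0.0031] F [ 0.11 -0.82 -2.87] M [-0.05 -0.04  0.  ] op 0.026 g 25.0
```

View pics/s2.png

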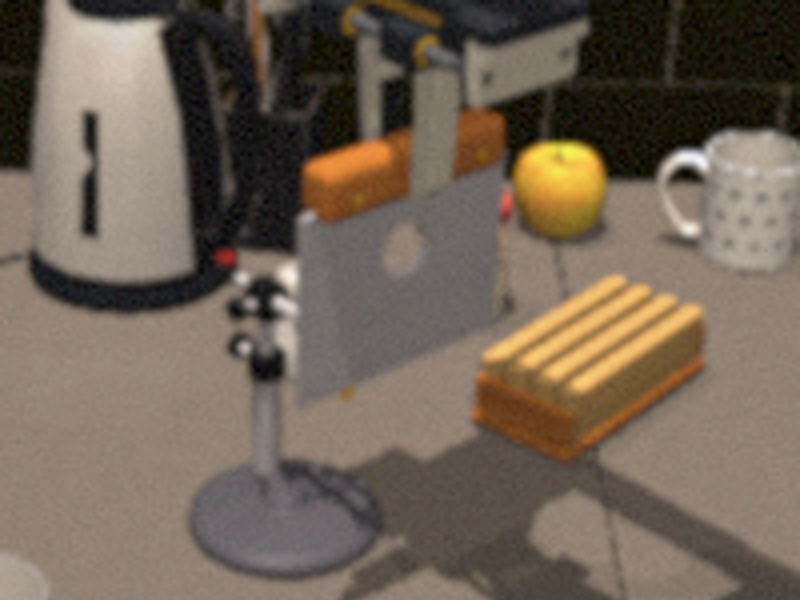

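The hole shows at full-image pixel (301,192), the grip is centred and the blade is upright in front of the peg. I'll lower it to peg height.

>>> carry_out(targets=[{"hand": 0,"x": 0,"y": 0,"z": 0.01,"ax": 0,"ay": 0,"az": 0},{"hand": 0,"x": 0,"y": 0,"z": 0.03,"ax": 0,"ay": 0,"az": 0},{"hand": 0,"x": 0,"y": 0,"z": 0.05,"ax": 0,"ay": 0,"az": 0},{"hand": 0,"x": 0,"y": 0,"z": 0.068,"ax": 0,"ay": 0,"az": 0},{"hand": 0,"x": 0,"y": 0,"z": 0.08,"ax": 0,"ay": 0,"az": 0},{"hand": 0,"x": 0,"y": 0,"z": 0.087,"ax": 0,"ay": 0,"az": 0},{"hand": 0,"x": 0,"y": 0,"z": 0.087,"ax": 0,"ay": 0,"az": 0},{"hand": 0,"x": 0,"y": 0,"z": 0.087,"ax": 0,"ay": 0,"az": 0}])

```text
t: 5.78
tool_pos: [0.4904, 0.0436, 0.3881]
orientation: [-2.313, -2.125, -0.0]
force: [0.3, -0.6, -3.3]
opening: 0.0261
gripper_force: 25.0
```

Run:
```python
from h import *
plan([.49,.044,.2145+.0057],-.085)
im,d=read_camera("scene"); p=camera_params("scene")
cv2.imwrite("pics/s3.png",cv2.resize(im[150:250,230:360],None,fx=6,fy=6,interpolation=2))
t=read_state()['tool_pos']; print("hole pred px",proj(p,t-[0,0,.1727+.052]),"tip px",proj(p,[.5305,.0406,.1625]), "collar",proj(p,[.567,.0375,.1625]))
```

```text
t 5.78 tcp [0.4904 0.0436 0.3881] shift [ 0.0003 -0.0004  0.0009] turn [-0.0001 -0.0003  0.0001] F [ 0.3  -0.59 -3.29] M [ 0.01 -0.08 -0.06] op 0.0261 g 25.0
hole pred px (np.float64(298.50779766297126), np.float64(223.7203882490153)) tip px (np.float64(287.2080349346937), np.float64(217.1988625827702)) collar (np.float64(277.486770494844), np.float64(211.17406497459544))
```

View pics/s3.png

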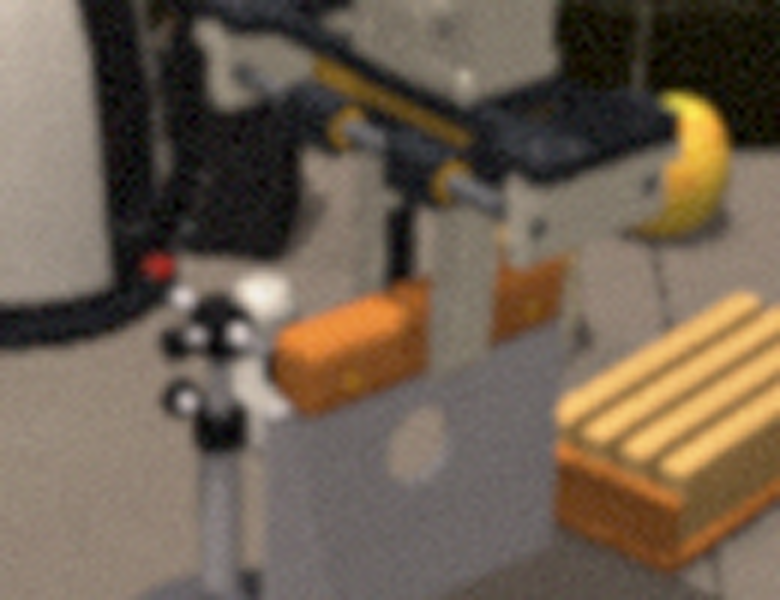

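The hole is seen at (299.7,224.2) against a prediction of (298.5,223.7), and the tip seen earlier at (287.5,216) against (287,217). Both agree to about 2 mm, inside the 11 mm of play in the hole, so I'll advance over the tip.

>>> carry_out(targets=[{"hand": 0,"x": 0,"y": 0.008,"z": 0,"ax": 0,"ay": 0,"az": 0},{"hand": 0,"x": 0,"y": 0.018,"z": 0,"ax": 0,"ay": 0,"az": 0},{"hand": 0,"x": 0,"y": 0.028,"z": 0,"ax": 0,"ay": 0,"az": 0},{"hand": 0,"x": 0,"y": 0.035,"z": 0,"ax": 0,"ay": 0,"az": 0},{"hand": 0,"x": 0,"y": 0.04,"z": 0,"ax": 0,"ay": 0,"az": 0},{"hand": 0,"x": 0,"y": 0.045,"z": 0,"ax": 0,"ay": 0,"az": 0}])

```text
t: 6.58
tool_pos: [0.5352, 0.0397, 0.387]
orientation: [-2.313, -2.124, 0.002]
force: [0.0, -0.1, -3.5]
opening: 0.026
gripper_force: 25.0
```

>>> carry_out(targets=[{"hand": 0,"x": 0,"y": 0.002,"z": 0,"ax": 0,"ay": 0,"az": 0},{"hand": 0,"x": 0,"y": 0.004,"z": 0,"ax": 0,"ay": 0,"az": 0},{"hand": 0,"x": 0,"y": 0.006,"z": 0,"ax": 0,"ay": 0,"az": 0},{"hand": 0,"x": 0,"y": 0.009,"z": 0,"ax": 0,"ay": 0,"az": 0},{"hand": 0,"x": 0,"y": 0.009,"z": 0,"ax": 0,"ay": 0,"az": 0},{"hand": 0,"x": 0,"y": 0.009,"z": 0,"ax": 0,"ay": 0,"az": 0}])

```text
t: 7.32
tool_pos: [0.5439, 0.039, 0.3871]
orientation: [-2.313, -2.124, 0.001]
force: [-0.0, 0.2, -4.3]
opening: 0.026
gripper_force: 25.0
```

Run:
```python
from h import *
plan([.544,.0396,.1625+.0405+.0057],-.085)
im,d=read_camera("scene"); p=camera_params("scene")
cv2.imwrite("pics/s4.png",cv2.resize(im[150:250,230:360],None,fx=6,fy=6,interpolation=2))
```

```text
t 7.33 tcp [0.5439 0.039  0.3871] shift [0.0006 0.0001 0.0114] turn [-0.0016 -0.0002  0.    ] F [-0.01  0.21 -4.34] M [-0.01 -0.02  0.02] op 0.026 g 25.0
```

View pics/s4.png

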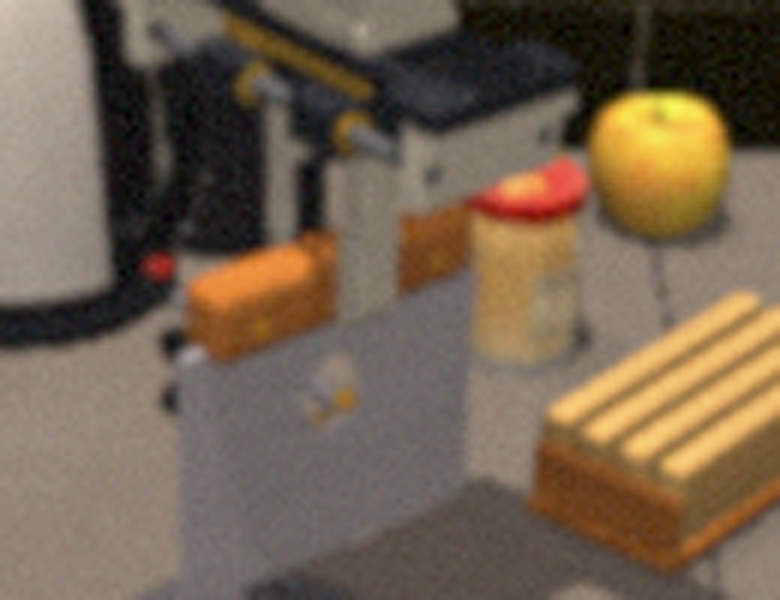

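The peg's tip shows through the hole at crop (345,398) with the flap pushed inwards behind it. Lowering gently.

>>> carry_out(targets=[{"hand": 0,"x": 0,"y": 0,"z": 0.0015,"ax": 0,"ay": 0,"az": 0},{"hand": 0,"x": 0,"y": 0,"z": 0.003,"ax": 0,"ay": 0,"az": 0},{"hand": 0,"x": 0,"y": 0,"z": 0.0045,"ax": 0,"ay": 0,"az": 0},{"hand": 0,"x": 0,"y": 0,"z": 0.006,"ax": 0,"ay": 0,"az": 0},{"hand": 0,"x": 0,"y": 0,"z": 0.007,"ax": 0,"ay": 0,"az": 0},{"hand": 0,"x": 0,"y": 0,"z": 0.007,"ax": 0,"ay": 0,"az": 0}])

```text
t: 8.12
tool_pos: [0.5439, 0.039, 0.3801]
orientation: [-2.313, -2.124, 0.001]
force: [-0.2, 0.7, -2.0]
opening: 0.0257
gripper_force: 25.0
```

>>> carry_out(targets=[{"hand": 0,"x": 0,"y": 0,"z": 0.0005,"ax": 0,"ay": 0,"az": 0},{"hand": 0,"x": 0,"y": 0,"z": 0.001,"ax": 0,"ay": 0,"az": 0},{"hand": 0,"x": 0,"y": 0,"z": 0.0015,"ax": 0,"ay": 0,"az": 0},{"hand": 0,"x": 0,"y": 0,"z": 0.002,"ax": 0,"ay": 0,"az": 0},{"hand": 0,"x": 0,"y": 0,"z": 0.002,"ax": 0,"ay": 0,"az": 0}])

```text
t: 8.75
tool_pos: [0.5439, 0.039, 0.3781]
orientation: [-2.313, -2.124, 0.001]
force: [0.2, 1.0, -3.2]
opening: 0.0263
gripper_force: 25.0
```

>>> carry_out(targets=[{"hand": 0,"x": 0,"y": 0,"z": 0.0005,"ax": 0,"ay": 0,"az": 0},{"hand": 0,"x": 0,"y": 0,"z": 0.001,"ax": 0,"ay": 0,"az": 0},{"hand": 0,"x": 0,"y": 0,"z": 0.001,"ax": 0,"ay": 0,"az": 0}])

```text
t: 9.12
tool_pos: [0.5439, 0.039, 0.3771]
orientation: [-2.313, -2.124, 0.001]
force: [0.4, 0.8, -3.3]
opening: 0.0255
gripper_force: 25.0
```

>>> carry_out(targets=[{"hand": 0,"x": 0,"y": 0,"z": 0.0005,"ax": 0,"ay": 0,"az": 0},{"hand": 0,"x": 0,"y": 0,"z": 0.0005,"ax": 0,"ay": 0,"az": 0}])

```text
t: 9.38
tool_pos: [0.5439, 0.039, 0.3766]
orientation: [-2.313, -2.124, 0.001]
force: [0.5, -0.7, -3.2]
opening: 0.0259
gripper_force: 25.0
```

>>> carry_out(targets=[{"hand": 0,"x": 0,"y": 0,"z": 0.0005,"ax": 0,"ay": 0,"az": 0},{"hand": 0,"x": 0,"y": 0,"z": 0.0005,"ax": 0,"ay": 0,"az": 0}])

```text
t: 9.62
tool_pos: [0.5439, 0.039, 0.3761]
orientation: [-2.313, -2.124, 0.001]
force: [0.3, 0.1, -3.2]
opening: 0.0259
gripper_force: 25.0
```

>>> carry_out(targets=[{"hand": 0,"x": 0,"y": 0,"z": 0.0005,"ax": 0,"ay": 0,"az": 0},{"hand": 0,"x": 0,"y": 0,"z": 0.0005,"ax": 0,"ay": 0,"az": 0}])

```text
t: 9.88
tool_pos: [0.5439, 0.039, 0.3756]
orientation: [-2.313, -2.124, 0.001]
force: [0.4, -0.4, -3.9]
opening: 0.0259
gripper_force: 25.0
```

>>> carry_out(targets=[{"hand": 0,"x": 0,"y": 0,"z": 0.0004,"ax": 0,"ay": 0,"az": 0},{"hand": 0,"x": 0,"y": 0,"z": 0.0004,"ax": 0,"ay": 0,"az": 0}])

```text
t: 10.12
tool_pos: [0.5439, 0.039, 0.3752]
orientation: [-2.313, -2.124, 0.001]
force: [0.9, -0.6, -3.3]
opening: 0.0258
gripper_force: 25.0
```

>>> carry_out(targets=[{"hand": 0,"x": 0,"y": 0,"z": 0.0004,"ax": 0,"ay": 0,"az": 0},{"hand": 0,"x": 0,"y": 0,"z": 0.0004,"ax": 0,"ay": 0,"az": 0}])

```text
t: 10.38
tool_pos: [0.5439, 0.039, 0.3749]
orientation: [-2.313, -2.124, 0.001]
force: [-0.0, 1.1, -3.1]
opening: 0.026
gripper_force: 25.0
```

>>> carry_out(targets=[{"hand": 0,"x": 0,"y": 0,"z": 0.0004,"ax": 0,"ay": 0,"az": 0},{"hand": 0,"x": 0,"y": 0,"z": 0.0004,"ax": 0,"ay": 0,"az": 0}])

```text
t: 10.62
tool_pos: [0.5439, 0.039, 0.3747]
orientation: [-2.313, -2.124, 0.001]
force: [-0.9, -0.5, -1.3]
opening: 0.0256
gripper_force: 25.0
```

>>> carry_out(targets=[{"hand": 0,"x": 0,"y": 0,"z": 0.0004,"ax": 0,"ay": 0,"az": 0},{"hand": 0,"x": 0,"y": 0,"z": 0.0004,"ax": 0,"ay": 0,"az": 0}])

```text
t: 10.88
tool_pos: [0.5439, 0.039, 0.3745]
orientation: [-2.313, -2.124, 0.001]
force: [-2.5, -0.3, 1.9]
opening: 0.0259
gripper_force: 25.0
```

Contact felt: the peg is carrying about 5 N at TCP z 0.3747. I'll ease off 0.3 mm and slide in.

>>> carry_out(targets=[{"hand": 0,"x": 0,"y": 0,"z": -0.0003,"ax": 0,"ay": 0,"az": 0},{"hand": 0,"x": 0,"y": 0.002,"z": -0.0003,"ax": 0,"ay": 0,"az": 0},{"hand": 0,"x": 0,"y": 0.004,"z": -0.0003,"ax": 0,"ay": 0,"az": 0},{"hand": 0,"x": 0,"y": 0.006,"z": -0.0003,"ax": 0,"ay": 0,"az": 0}])

```text
t: 11.38
tool_pos: [0.5499, 0.0385, 0.3744]
orientation: [-2.313, -2.124, 0.002]
force: [-4.7, 0.0, 3.7]
opening: 0.0256
gripper_force: 25.0
```

>>> carry_out(targets=[{"hand": 0,"x": 0,"y": 0.002,"z": 0,"ax": 0,"ay": 0,"az": 0},{"hand": 0,"x": 0,"y": 0.004,"z": 0,"ax": 0,"ay": 0,"az": 0},{"hand": 0,"x": 0,"y": 0.006,"z": 0,"ax": 0,"ay": 0,"az": 0},{"hand": 0,"x": 0,"y": 0.008,"z": 0,"ax": 0,"ay": 0,"az": 0},{"hand": 0,"x": 0,"y": 0.008,"z": 0,"ax": 0,"ay": 0,"az": 0}])

```text
t: 12.0
tool_pos: [0.5583, 0.0378, 0.3745]
orientation: [-2.314, -2.125, -0.0]
force: [-2.2, 0.3, 1.8]
opening: 0.0257
gripper_force: 25.0
```

>>> carry_out(targets=[{"hand": 0,"x": 0,"y": 0.001,"z": -0.0002,"ax": 0,"ay": 0,"az": 0},{"hand": 0,"x": 0,"y": 0.002,"z": -0.0002,"ax": 0,"ay": 0,"az": 0},{"hand": 0,"x": 0,"y": 0.003,"z": -0.0002,"ax": 0,"ay": 0,"az": 0},{"hand": 0,"x": 0,"y": 0.003,"z": -0.0002,"ax": 0,"ay": 0,"az": 0}])

```text
t: 12.5
tool_pos: [0.561, 0.0375, 0.3745]
orientation: [-2.313, -2.124, 0.001]
force: [-3.2, 0.0, 3.1]
opening: 0.0259
gripper_force: 25.0
```

>>> carry_out(targets=[{"hand": 0,"x": 0,"y": 0.0008,"z": 0,"ax": 0,"ay": 0,"az": 0},{"hand": 0,"x": 0,"y": 0.0015,"z": 0,"ax": 0,"ay": 0,"az": 0},{"hand": 0,"x": 0,"y": 0.0015,"z": 0,"ax": 0,"ay": 0,"az": 0}])

```text
t: 12.88
tool_pos: [0.5624, 0.0374, 0.3745]
orientation: [-2.313, -2.124, 0.001]
force: [-2.4, 0.5, 1.5]
opening: 0.0255
gripper_force: 25.0
```

>>> carry_out(targets=[{"hand": 0,"x": 0,"y": 0.0005,"z": 0,"ax": 0,"ay": 0,"az": 0},{"hand": 0,"x": 0,"y": 0.001,"z": 0,"ax": 0,"ay": 0,"az": 0},{"hand": 0,"x": 0,"y": 0.001,"z": 0,"ax": 0,"ay": 0,"az": 0}])

```text
t: 13.25
tool_pos: [0.5634, 0.0373, 0.3746]
orientation: [-2.313, -2.124, 0.001]
force: [-2.2, 0.5, 2.0]
opening: 0.0256
gripper_force: 25.0
```

>>> carry_out(targets=[{"hand": 0,"x": 0,"y": 0.0005,"z": 0,"ax": 0,"ay": 0,"az": 0},{"hand": 0,"x": 0,"y": 0.0005,"z": 0,"ax": 0,"ay": 0,"az": 0}])

```text
t: 13.5
tool_pos: [0.5638, 0.0373, 0.3745]
orientation: [-2.313, -2.124, 0.001]
force: [-2.9, 0.3, 1.6]
opening: 0.0259
gripper_force: 25.0
```

>>> carry_out(targets=[{"hand": 0,"x": 0,"y": 0.0005,"z": 0,"ax": 0,"ay": 0,"az": 0},{"hand": 0,"x": 0,"y": 0.0005,"z": 0,"ax": 0,"ay": 0,"az": 0}])

```text
t: 13.75
tool_pos: [0.5644, 0.0373, 0.3745]
orientation: [-2.313, -2.124, 0.001]
force: [-3.0, 0.5, 1.2]
opening: 0.0256
gripper_force: 25.0
```

Run:
```python
from h import *
plan([.564,.037,.2],-.085)
im,d=read_camera("scene")
cv2.imwrite("pics/s5.png",cv2.resize(im[180:250,240:330],None,fx=8,fy=8,interpolation=2))
```

```text
t 13.75 tcp [0.5644 0.0373 0.3745] shift [-0.0003 -0.0004  0.0075] turn [-0.0013 -0.0003 -0.    ] F [-3.05  0.54  1.18] M [ 0.08  0.47 -0.03] op 0.0256 g 25.0
```

View pics/s5.png

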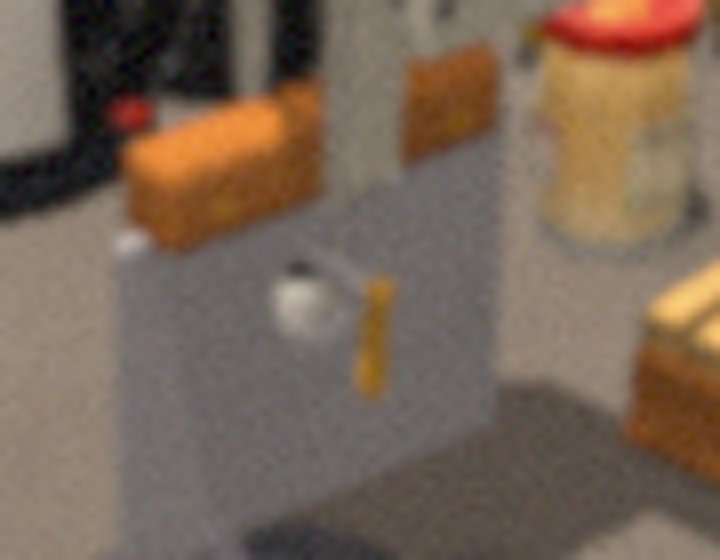

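The flap hangs shut in front of the blade, at crop (375,340). I'll ease the load and tug back towards the tip.

>>> carry_out(targets=[{"hand": 0,"x": 0,"y": 0,"z": -0.0005,"ax": 0,"ay": 0,"az": 0},{"hand": 0,"x": 0,"y": 0,"z": -0.0005,"ax": 0,"ay": 0,"az": 0},{"hand": 0,"x": 0,"y": -0.002,"z": -0.0005,"ax": 0,"ay": 0,"az": 0},{"hand": 0,"x": 0,"y": -0.005,"z": -0.0005,"ax": 0,"ay": 0,"az": 0},{"hand": 0,"x": 0,"y": -0.008,"z": -0.0005,"ax": 0,"ay": 0,"az": 0},{"hand": 0,"x": 0,"y": -0.011,"z": -0.0005,"ax": 0,"ay": 0,"az": 0},{"hand": 0,"x": 0,"y": -0.014,"z": -0.0005,"ax": 0,"ay": 0,"az": 0},{"hand": 0,"x": 0,"y": -0.016,"z": -0.0005,"ax": 0,"ay": 0,"az": 0}])

```text
t: 14.8
tool_pos: [0.5481, 0.0387, 0.375]
orientation: [-2.313, -2.124, 0.001]
force: [0.6, 0.3, -3.4]
opening: 0.026
gripper_force: 25.0
```

>>> carry_out(targets=[{"hand": 0,"x": 0,"y": -0.001,"z": 0,"ax": 0,"ay": 0,"az": 0},{"hand": 0,"x": 0,"y": -0.002,"z": 0,"ax": 0,"ay": 0,"az": 0},{"hand": 0,"x": 0,"y": -0.003,"z": 0,"ax": 0,"ay": 0,"az": 0},{"hand": 0,"x": 0,"y": -0.004,"z": 0,"ax": 0,"ay": 0,"az": 0},{"hand": 0,"x": 0,"y": -0.004,"z": 0,"ax": 0,"ay": 0,"az": 0}])

```text
t: 15.42
tool_pos: [0.5444, 0.039, 0.3751]
orientation: [-2.313, -2.124, 0.001]
force: [0.6, 0.6, -3.8]
opening: 0.026
gripper_force: 25.0
```

>>> carry_out(targets=[{"hand": 0,"x": 0,"y": -0.0005,"z": 0,"ax": 0,"ay": 0,"az": 0},{"hand": 0,"x": 0,"y": -0.001,"z": 0,"ax": 0,"ay": 0,"az": 0},{"hand": 0,"x": 0,"y": -0.0015,"z": 0,"ax": 0,"ay": 0,"az": 0},{"hand": 0,"x": 0,"y": -0.002,"z": 0,"ax": 0,"ay": 0,"az": 0}])

```text
t: 15.92
tool_pos: [0.5424, 0.0391, 0.3751]
orientation: [-2.313, -2.124, 0.001]
force: [-0.8, -0.2, -3.5]
opening: 0.0259
gripper_force: 25.0
```

>>> carry_out(targets=[{"hand": 0,"x": 0,"y": -0.0005,"z": 0,"ax": 0,"ay": 0,"az": 0},{"hand": 0,"x": 0,"y": -0.001,"z": 0,"ax": 0,"ay": 0,"az": 0},{"hand": 0,"x": 0,"y": -0.001,"z": 0,"ax": 0,"ay": 0,"az": 0}])

```text
t: 16.3
tool_pos: [0.5414, 0.0392, 0.3751]
orientation: [-2.313, -2.124, 0.001]
force: [0.7, 0.6, -3.7]
opening: 0.0258
gripper_force: 25.0
```

>>> carry_out(targets=[{"hand": 0,"x": 0,"y": -0.0005,"z": 0,"ax": 0,"ay": 0,"az": 0},{"hand": 0,"x": 0,"y": -0.0005,"z": 0,"ax": 0,"ay": 0,"az": 0}])

```text
t: 16.55
tool_pos: [0.5409, 0.0393, 0.3751]
orientation: [-2.313, -2.124, 0.001]
force: [0.0, 0.1, -3.4]
opening: 0.0259
gripper_force: 25.0
```

>>> carry_out(targets=[{"hand": 0,"x": 0,"y": -0.0005,"z": 0,"ax": 0,"ay": 0,"az": 0},{"hand": 0,"x": 0,"y": -0.0005,"z": 0,"ax": 0,"ay": 0,"az": 0}])

```text
t: 16.8
tool_pos: [0.5404, 0.0393, 0.3751]
orientation: [-2.313, -2.124, 0.001]
force: [-0.0, 0.6, -3.0]
opening: 0.0261
gripper_force: 25.0
```

>>> carry_out(targets=[{"hand": 0,"x": 0,"y": -0.0005,"z": 0,"ax": 0,"ay": 0,"az": 0},{"hand": 0,"x": 0,"y": -0.0005,"z": 0,"ax": 0,"ay": 0,"az": 0}])

```text
t: 17.05
tool_pos: [0.5399, 0.0393, 0.3751]
orientation: [-2.313, -2.124, 0.001]
force: [-0.1, -0.0, -3.3]
opening: 0.026
gripper_force: 25.0
```

>>> carry_out(targets=[{"hand": 0,"x": 0,"y": -0.0005,"z": 0,"ax": 0,"ay": 0,"az": 0},{"hand": 0,"x": 0,"y": -0.0005,"z": 0,"ax": 0,"ay": 0,"az": 0}])

```text
t: 17.3
tool_pos: [0.5394, 0.0394, 0.3751]
orientation: [-2.313, -2.124, 0.001]
force: [0.1, 0.3, -2.8]
opening: 0.0255
gripper_force: 25.0
```

>>> carry_out(targets=[{"hand": 0,"x": 0,"y": -0.0005,"z": 0,"ax": 0,"ay": 0,"az": 0},{"hand": 0,"x": 0,"y": -0.0005,"z": 0,"ax": 0,"ay": 0,"az": 0}])

```text
t: 17.55
tool_pos: [0.539, 0.0394, 0.3751]
orientation: [-2.313, -2.124, 0.001]
force: [1.0, -0.4, -3.9]
opening: 0.0257
gripper_force: 25.0
```

>>> carry_out(targets=[{"hand": 0,"x": 0,"y": -0.0003,"z": 0,"ax": 0,"ay": 0,"az": 0},{"hand": 0,"x": 0,"y": -0.0003,"z": 0,"ax": 0,"ay": 0,"az": 0}])

```text
t: 17.8
tool_pos: [0.5388, 0.0394, 0.3752]
orientation: [-2.313, -2.124, 0.001]
force: [2.0, -0.7, -4.4]
opening: 0.0258
gripper_force: 25.0
```

>>> carry_out(targets=[{"hand": 0,"x": 0,"y": -0.0003,"z": 0,"ax": 0,"ay": 0,"az": 0},{"hand": 0,"x": 0,"y": -0.0003,"z": 0,"ax": 0,"ay": 0,"az": 0}])

```text
t: 18.05
tool_pos: [0.5386, 0.0395, 0.3752]
orientation: [-2.313, -2.125, 0.0]
force: [5.5, -0.3, -5.0]
opening: 0.0257
gripper_force: 25.0
```

>>> carry_out(targets=[{"hand": 0,"x": 0,"y": -0.0003,"z": 0,"ax": 0,"ay": 0,"az": 0},{"hand": 0,"x": 0,"y": -0.0003,"z": 0,"ax": 0,"ay": 0,"az": 0}])

```text
t: 18.3
tool_pos: [0.5383, 0.0395, 0.3753]
orientation: [-2.314, -2.125, -0.0]
force: [5.1, -1.1, -6.0]
opening: 0.0258
gripper_force: 25.0
```

The flap stops it at 5 N. I'll hold that tug, then move back to mid-span.

>>> carry_out(targets=[{"hand": 0,"x": 0,"y": 0,"z": 0,"ax": 0,"ay": 0,"az": 0},{"hand": 0,"x": 0,"y": 0,"z": 0,"ax": 0,"ay": 0,"az": 0},{"hand": 0,"x": 0,"y": 0,"z": 0,"ax": 0,"ay": 0,"az": 0},{"hand": 0,"x": 0,"y": 0,"z": 0,"ax": 0,"ay": 0,"az": 0}])

```text
t: 18.8
tool_pos: [0.5384, 0.0395, 0.3752]
orientation: [-2.314, -2.125, -0.0]
force: [5.1, -0.1, -6.9]
opening: 0.0258
gripper_force: 25.0
```

>>> carry_out(targets=[{"hand": 0,"x": 0,"y": 0.001,"z": 0,"ax": 0,"ay": 0,"az": 0},{"hand": 0,"x": 0,"y": 0.004,"z": 0,"ax": 0,"ay": 0,"az": 0},{"hand": 0,"x": 0,"y": 0.007,"z": 0,"ax": 0,"ay": 0,"az": 0},{"hand": 0,"x": 0,"y": 0.01,"z": 0,"ax": 0,"ay": 0,"az": 0},{"hand": 0,"x": 0,"y": 0.012,"z": 0,"ax": 0,"ay": 0,"az": 0},{"hand": 0,"x": 0,"y": 0.012,"z": 0.0003,"ax": 0,"ay": 0,"az": 0},{"hand": 0,"x": 0,"y": 0.012,"z": 0.0003,"ax": 0,"ay": 0,"az": 0}])

```text
t: 19.68
tool_pos: [0.55, 0.0385, 0.3749]
orientation: [-2.313, -2.124, 0.001]
force: [0.4, 0.3, -2.6]
opening: 0.0261
gripper_force: 25.0
```

>>> carry_out(targets=[{"hand": 0,"x": 0,"y": 0,"z": 0.0003,"ax": 0,"ay": 0,"az": 0},{"hand": 0,"x": 0,"y": 0,"z": 0.0003,"ax": 0,"ay": 0,"az": 0}])

```text
t: 19.92
tool_pos: [0.55, 0.0385, 0.3747]
orientation: [-2.313, -2.124, 0.001]
force: [0.9, 0.1, -1.0]
opening: 0.026
gripper_force: 25.0
```

>>> carry_out(targets=[{"hand": 0,"x": 0,"y": 0,"z": 0.0002,"ax": 0,"ay": 0,"az": 0},{"hand": 0,"x": 0,"y": 0,"z": 0.0002,"ax": 0,"ay": 0,"az": 0},{"hand": 0,"x": 0,"y": 0,"z": 0.0002,"ax": 0,"ay": 0,"az": 0}], newtons=3)

```text
t: 20.3
tool_pos: [0.55, 0.0385, 0.3745]
orientation: [-2.313, -2.124, 0.001]
force: [-0.7, 0.4, -0.7]
opening: 0.0258
gripper_force: 3.0
```

>>> carry_out(targets=[{"hand": 32,"x": 0,"y": 0,"z": 0,"ax": 0,"ay": 0,"az": 0},{"hand": 32,"x": 0,"y": 0,"z": 0,"ax": 0,"ay": 0,"az": 0},{"hand": 40,"x": 0,"y": 0,"z": 0,"ax": 0,"ay": 0,"az": 0},{"hand": 50,"x": 0,"y": 0,"z": 0,"ax": 0,"ay": 0,"az": 0},{"hand": 60,"x": 0,"y": 0,"z": 0,"ax": 0,"ay": 0,"az": 0},{"hand": 60,"x": 0,"y": 0,"z": 0,"ax": 0,"ay": 0,"az": 0}])

```text
t: 21.05
tool_pos: [0.55, 0.0385, 0.3743]
orientation: [-2.313, -2.124, 0.001]
force: [-0.6, 0.5, 0.1]
opening: 0.0551
gripper_force: 0.0
```

Run:
```python
from h import *
plan([.55,.0385,.3],-.085)
im,d=read_camera("scene")
cv2.imwrite("pics/s6.png",cv2.resize(im[150:250,230:360],None,fx=6,fy=6,interpolation=2))
```

```text
t 21.05 tcp [0.55   0.0385 0.3743] shift [ 0.     -0.0001 -0.0927] turn [-0.0015 -0.0003 -0.0001] F [-0.6   0.54  0.09] M [-0.12 -0.06 -0.01] op 0.0551 g 0.0
```

View pics/s6.png

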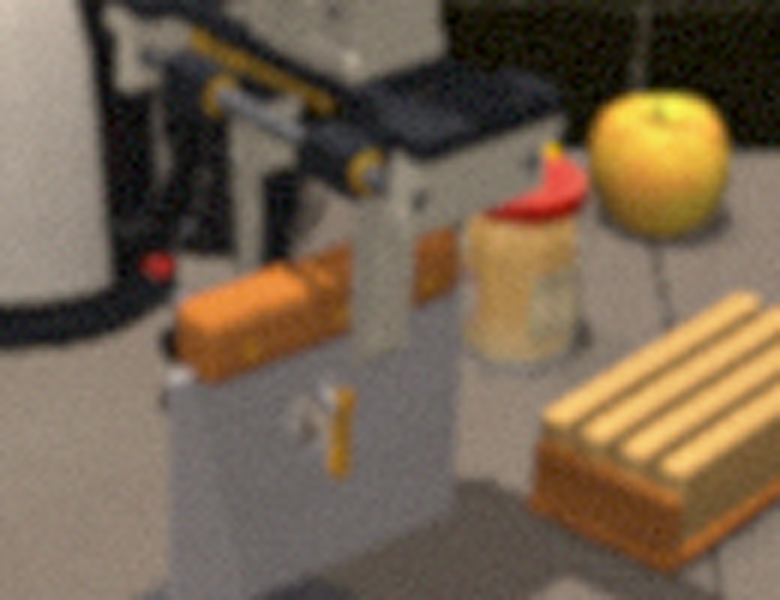

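The cutter hangs on the peg with the flap shut at crop (340,430), and the fingers are clear. I'll raise the arm straight up.

>>> carry_out(targets=[{"hand": 60,"x": 0,"y": 0,"z": -0.01,"ax": 0,"ay": 0,"az": 0},{"hand": 60,"x": 0,"y": 0,"z": -0.03,"ax": 0,"ay": 0,"az": 0},{"hand": 60,"x": 0,"y": 0,"z": -0.055,"ax": 0,"ay": 0,"az": 0},{"hand": 60,"x": 0,"y": 0,"z": -0.08,"ax": 0,"ay": 0,"az": 0},{"hand": 60,"x": 0,"y": 0,"z": -0.1,"ax": 0,"ay": 0,"az": 0},{"hand": 60,"x": 0,"y": 0,"z": -0.1,"ax": 0,"ay": 0,"az": 0},{"hand": 60,"x": 0,"y": 0,"z": -0.1,"ax": 0,"ay": 0,"az": 0},{"hand": 60,"x": 0,"y": 0,"z": -0.1,"ax": 0,"ay": 0,"az": 0}])

```text
t: 22.1
tool_pos: [0.5499, 0.0385, 0.4728]
orientation: [-2.312, -2.123, 0.004]
force: [-0.2, 0.7, 0.3]
opening: 0.0559
gripper_force: 0.0
```

>>> carry_out(targets=[{"hand": 60,"x": 0,"y": 0,"z": 0,"ax": 0,"ay": 0,"az": 0},{"hand": 60,"x": 0,"y": 0,"z": 0,"ax": 0,"ay": 0,"az": 0},{"hand": 60,"x": 0,"y": 0,"z": 0,"ax": 0,"ay": 0,"az": 0},{"hand": 60,"x": 0,"y": 0,"z": 0,"ax": 0,"ay": 0,"az": 0},{"hand": 60,"x": 0,"y": 0,"z": 0,"ax": 0,"ay": 0,"az": 0},{"hand": 60,"x": 0,"y": 0,"z": 0,"ax": 0,"ay": 0,"az": 0},{"hand": 60,"x": 0,"y": 0,"z": 0,"ax": 0,"ay": 0,"az": 0},{"hand": 60,"x": 0,"y": 0,"z": 0,"ax": 0,"ay": 0,"az": 0}])

```text
t: 23.1
tool_pos: [0.5501, 0.0384, 0.4743]
orientation: [-2.313, -2.124, 0.001]
force: [0.9, -0.9, -0.4]
opening: 0.0557
gripper_force: 0.0
```

Run:
```python
from h import *
im,d=read_camera("scene")
cv2.imwrite("pics/s7.png",cv2.resize(im[150:250,230:360],None,fx=6,fy=6,interpolation=2))
```

```text
(no output)
```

View pics/s7.png

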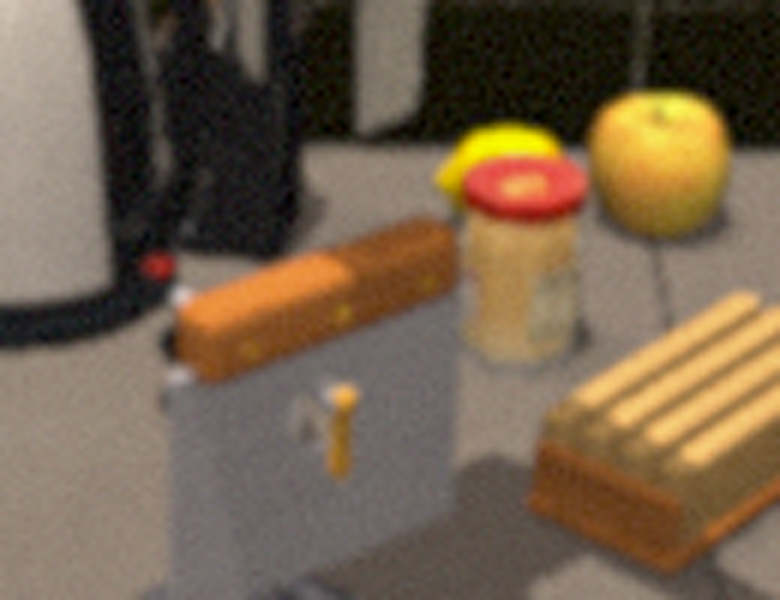

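The cutter hangs upright and still, the flap is shut at crop (340,430), and the gripper is clear. Handing in.

```bash
python3 -c "
from h import *
print(robot.close_job())"
```

```text
the job is handed in; nothing more can be done
None
```

The cutter hangs upright from the peg behind the shut flap. I tugged it to about 5 N against the flap before letting go, and handed the job in at about 23 s; the hand-in returned no verdict.

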